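# Set out the evening's candle row on the bench

### The job

Make up the candle row on the low wooden bench: set the brass plate in the middle of the bench, midway between the two cups already standing at its ends, and stand the tall pillar candle centred on top of the plate. Of the loose tea-light cups, stand each one that has a twin of its own shape on the bench between that twin and the plate, midway and in line with the row, with the square cup's sides parallel to the bench's edges. Keep the cups and the candle upright, and leave the oblong cup and the matchbox where they are.

Things in the scene. Friction and masses are not known exactly. Their poses are not given: they have to be found in the camera images.
- bench: Fixed low wooden bench (a plain plank) on the foil-covered table, 460 mm long, 70 mm wide, 20 mm high. Origin: centre of its underside, on the table; x across its width, y along its length, z up. It carries one cup at each end, 200 mm from its middle.
- twin_square_mid (a point): Centre (half-way up) of the square cup that already stands at one end of the bench, fixed to it: 46 x 46 mm, 55 mm high, blue ceramic. z up, x and y square to its sides.
- twin_round_mid (a point): Centre (half-way up) of the round cup that already stands at the other end of the bench, fixed to it: 48 mm diameter, 55 mm high, blue ceramic. z up.
- square_cup_mid (a point): Centre (half-way up) of the loose square tea-light cup, standing on the table: 46 x 46 mm, 55 mm high (plus a thin 8 mm wick, harmless), solid sided, same blue ceramic as the other tea-light cups. z up, x and y square to its sides.
- round_cup_mid (a point): Centre (half-way up) of the loose round tea-light cup, standing on the table: 48 mm diameter, 55 mm high (plus the wick), same blue ceramic as the other tea-light cups. z up.
- plate_mid (a point): Centre (half-way up) of the loose brass candle plate: a plain flat disc, 60 mm diameter, 14 mm thick, lying on the table. z up.
- pillar_mid (a point): Centre (half-way up) of the loose tall pillar candle, cream wax, standing on the table: 42 mm diameter, 85 mm high (plus a 9 mm wick). z up.
- oblong_cup_mid (a point): Centre (half-way up) of the loose oblong tea-light cup with round ends, to be left alone: 74 mm long (its x) by 40 mm wide, 55 mm high, same blue ceramic as the other tea-light cups. It has no twin on the bench.
- matchbox_mid (a point): Centre of a loose matchbox, 36 x 58 x 18 mm, lying flat on the table to the robot's left of all the loose cups, to be left alone.
Mind the look-alikes: they are no part of the job. Of the things like the part that bears plate_mid, leave any that is blue or turquoise; of the rest the larger one is meant.

How it is judged:
At the end, for the whole second after the job is handed in: Plate within 12 mm of the bench's middle, pillar upright on it within 10 mm; square and round cup upright on the bench, inward of their twins by 100 (+-15) mm, within 12 mm of its centre line, square one within 0.2 rad; all at rest; oblong cup and matchbox moved under 25 mm (x of plate_mid in the frame of bench between -0.012 and 0.012 m and y of plate_mid in the frame of bench between -0.012 and 0.012 m and z of plate_mid in the frame of bench between 0.023 and 0.031 m and angle between each of plate_mid, pillar_mid, square_cup_mid, round_cup_mid's own z axis and vertical below 0.1 rad and horizontal distance between pillar_mid and plate_mid below 0.01 m and z of pillar_mid in the frame of bench between 0.0725 and 0.0805 m and x of square_cup_mid in the frame of bench between -0.012 and 0.012 m and z of square_cup_mid in the frame of bench between 0.0435 and 0.0515 m and horizontal distance between square_cup_mid and twin_square_mid between 0.085 and 0.115 m and horizontal distance between each of square_cup_mid, round_cup_mid and bench below 0.12 m and x of round_cup_mid in the frame of bench between -0.012 and 0.012 m and z of round_cup_mid in the frame of bench between 0.0435 and 0.0515 m and horizontal distance between round_cup_mid and twin_round_mid between 0.085 and 0.115 m and (angle between the x axis of square_cup_mid and the x axis of bench, either way round below 0.2 rad or angle between the x axis of square_cup_mid and the y axis of bench, either way round below 0.2 rad) and linear speed of each of plate, pillar, square_cup, round_cup below 0.02 m/s and distance of each of oblong_cup_mid, matchbox_mid from where it was at the start of the episode below 0.025 m); the robot touches nothing.
It fails at once if a cup or the candle is tipped over (angle between any of square_cup_mid, round_cup_mid, pillar_mid, oblong_cup_mid's own z axis and vertical above 0.6 rad).
It fails at once if the oblong cup or the matchbox is disturbed (distance of any of oblong_cup_mid, matchbox_mid from where it was at the start of the episode above 0.025 m).
It also fails if it takes over 128 s, if anything falls off the work surface, if the arm or the gripper's body presses on something with over 40 N, if the wrist force passes 120 N, or if a joint passes its speed limit or range.

### The arm

A 6-joint arm with a two-finger parallel gripper is mounted at the origin on the work surface. World frame = base frame: x ahead of the robot, y to its left, z up, the work surface at z = 0. Lengths are in m, angles in rad, forces in N, time in s.
With the tool pointing down it reaches from about 0.35 to 0.775 m from the base axis. Payload 5.5 kg.
Tool frame: the origin (TCP) lies between the finger pads; the fingertips stand env.nose_length ahead of it and the grasp point (between the pads) lies 8 mm behind it (env.nose_length is the distance from the TCP to the fingertips, in m); z points along the fingers, y is the direction in which the jaws open and shut (so a half turn about z gives the same grasp; the last joint's range is limited). The gripper opens to 85 mm and grips with 20 to 120 N. Pads are 22 mm wide; open, the fingers measure 114 mm over their backs; the gripper's body (76 mm by 85 mm) begins 54 mm behind the grasp point. The pads swing forward as they close: fully open they stand 13 mm farther back than shut.
Start: joints at [1.201, 0.313, 0.046, 1.304, 0, 1.431], TCP at [0.131, 0.56, 0.242] pointing down, gripper open.
Joint ranges: [-2.76, 2.76], [-0.86, 1.69], [-1.03, 1.26], [-2.2, 2.34], [-1.47, 1.5], [-3.14, 3.14]. Speed limits (rad/s): [2.57, 2.57, 3.14, 3.14, 3.14, 3.14].

### API

Orientations are given as a unit quaternion [w, x, y, z].
In Python, from workcell import env gives the robot as it stands. The module is installed in compiled form; this text tells all that it offers.
- The arm moves only by the shell command python3 -m creep 'ROWS' [FORCE]. ROWS is a JSON object of lists of equal length, an entry for each row: "hand": the finger opening in mm, from 0 to 85.4; "delta_pos": the shift along the tool's x, y, z scaled (see below), a list of three; "turn": the turn about the tool's z scaled (see below). In form: {"hand": [hand, ...], "delta_pos": [[dx, dy, dz], ...], "turn": [turn, ...]}. A call has exactly 5 rows; each row shifts and turns the commanded pose from where the row before left it, along the tool's axes as they then stand; what a row does not reach is not made up. The controller multiplies each number of a shift by 0.8 m and each number of a turn by 5 degrees. A row lasts 1/12 s, in which the tool goes at most 41.7 mm and 7.16 degrees, less where a joint would pass 70% of its speed; a pose out of reach is approached as far as the arm can. A call with a number of a shift or a turn outside -1 to 1 is refused whole. A call with a gripper value outside its range is refused whole. The fingers move at their own pace and stop on an object; FORCE is the grip in N (left out, the last holds). Time passes only in rows, so rows that do not move let the fingers close, or fill a call up. It gives the time, the measured TCP pose, the force and the opening at its end, in the units of the state.
- env.get_state(): the state, without advancing time (a new reading comes with each control period).
- env.read_camera(name): name is "side" or "top" or "wrist"; returns a dict with "pixels" (400x640x3 uint8, red, green, blue), "depth" (400x640 float32, m along the optical axis (not along the pixel's ray), 0 where there is no reading), "fx", "fy", "cx", "cy" (pixels), "origin" and "orientation" of the camera in the world. Camera axes: x right, y down, z forward; pixel columns grow to the right and rows downward; lengths in m; the calibration is good to about 2 mm. The wrist camera is an equidistant fisheye: a pixel r from the principal point sees the ray r / f radians off the axis. A picture is of the moment at which its call begins.
- env.hand_in(): hands the job in, once; it reports no verdict.
Trained networks look in the newest picture that a camera, given by its name, has taken for a name from the list of things; names that differ only in an ending like _2 or _b are one class to them, and where a whole thing is asked for, a point or a joint stands for the part that bears it (a point fixed in the world has none). Each returns a list of dicts, best first, with "score" (0 to 1); they miss things now and then, are a little off and sometimes report something else, mostly with a low value. They report only what shows in the picture. A call takes as long as a camera call. They do not tell look-alikes from the thing itself.
- env.find_in(camera, target): "location" ([row, column] in pixels, amid what is visible of it).
- env.pinpoint(camera, target): "location" ([row, column] in pixels: a listed point, or the origin of a listed thing).
The state is a dict: "clock": time; "joint_pos": joint angles; "qvel": joint speeds; "tau": joint torques, N m; "tcp_pos": TCP position; "orientation": TCP orientation; "wrist_force": force on the tool from outside, world axes, zero at the start; "ft_torque": the same for the moment, N m; "finger_gap": finger opening in m.
Only numpy, scipy, OpenCV 4.12 (cv2) and the standard library are available. Lean on these libraries where they do the work, as an engineer would, in place of code of your own. Each camera call takes 0.05 s, during which the arm holds its last target.

## Working session

There is one attempt and no reset: what is moved stays moved. The work goes in short steps, Python scripts to look and compute and a shell command to move; the robot and the scene stay as the last step left them, time stands still between calls to the robot, and variables do not carry over. Pictures are saved under pics/ and viewed, and the job is handed in when it is done.

```bash
mkdir -p pics
cat > h.py <<'E'
import numpy as np, cv2
from workcell import env
from scipy.spatial.transform import Rotation as R
def rot(q): return R.from_quat([q[1],q[2],q[3],q[0]]).as_matrix()
def save(c,name): cv2.imwrite('pics/'+name,c['pixels'][:,:,::-1])
def cloud(c):
    d=c['depth'];v,u=np.mgrid[0:d.shape[0],0:d.shape[1]]
    p=np.stack([(u-c['cx'])/c['fx']*d,(v-c['cy'])/c['fy']*d,d],-1)
    return p@rot(c['orientation']).T+np.array(c['origin'])
E
python3 - <<'E'
from h import *
s=env.get_state();print(s['clock'],s['tcp_pos'],s['orientation'],env.nose_length)
for n in ['top','side']:
    c=env.read_camera(n);save(c,n+'0.png');np.savez(n+'0.npz',**{k:np.array(v) for k,v in c.items()})
    print(n,c['origin'],c['orientation'],c['fx'],c['cx'],c['cy'])
    P=cloud(c)
    for t in ['bench','twin_square_mid','twin_round_mid','square_cup_mid','round_cup_mid','plate_mid','pillar_mid','oblong_cup_mid','matchbox_mid']:
        for r in env.pinpoint(n,t)[:4]:
            l=np.round(r['location']).astype(int)
            print(t,round(r['score'],2),l,P[min(l[0],399),min(l[1],639)].round(3))
E
```

```text
0.0 [0.13078813 0.55943512 0.24139828] [-2.49995853e-04  1.14642839e-01  9.93406357e-01 -8.76101915e-04] 0.011
top [0.43053686 0.03172405 1.0498975 ] [ 0.04472324 -0.70001083  0.71249449 -0.01833766] 369.5668438110152 322.27396198594664 200.73148199793658
bench 0.63 [231 351] [ 0.437 -0.006  0.085]
bench 0.6 [156 334] [0.649 0.034 0.021]
twin_square_mid 0.74 [148 266] [0.664 0.217 0.076]
twin_round_mid 0.88 [160 410] [ 0.622 -0.168  0.073]
twin_round_mid 0.57 [228 349] [ 0.445 -0.001  0.084]
square_cup_mid 0.67 [238 298] [0.421 0.135 0.056]
round_cup_mid 0.53 [217 400] [ 0.472 -0.139  0.056]
plate_mid 0.79 [265 463] [ 0.34  -0.313  0.012]
plate_mid 0.71 [261 428] [ 0.352 -0.218  0.014]
plate_mid 0.65 [198 461] [ 0.524 -0.317  0.01 ]
plate_mid 0.58 [229 452] [ 0.438 -0.288  0.013]
pillar_mid 0.73 [229 350] [ 0.442 -0.004  0.083]
matchbox_mid 0.52 [215 206] [0.489 0.399 0.018]
side [ 0.27518918 -0.61356379  0.7568568 ] [-0.38640965  0.9047534  -0.16052866  0.07962041] 428.3238815451895 321.64941959763854 187.3704844156893
bench 0.85 [205 366] [0.642 0.016 0.018]
bench 0.35 [143 343] [0.659 0.206 0.063]
twin_square_mid 0.65 [141 345] [0.665 0.208 0.066]
twin_round_mid 0.88 [257 401] [ 0.618 -0.188  0.077]
round_cup_mid 0.6 [279 329] [ 0.47  -0.175  0.057]
plate_mid 0.97 [331 277] [ 0.35  -0.222  0.015]
plate_mid 0.8 [340 382] [ 0.527 -0.304  0.011]
plate_mid 0.64 [349 337] [ 0.442 -0.292  0.013]
plate_mid 0.61 [383 296] [ 0.354 -0.323  0.012]
pillar_mid 0.67 [227 283] [ 0.424 -0.023  0.064]
oblong_cup_mid 0.57 [157 250] [0.419 0.265 0.034]
matchbox_mid 0.62 [131 265] [0.491 0.385 0.018]
```

View pics/top0.png

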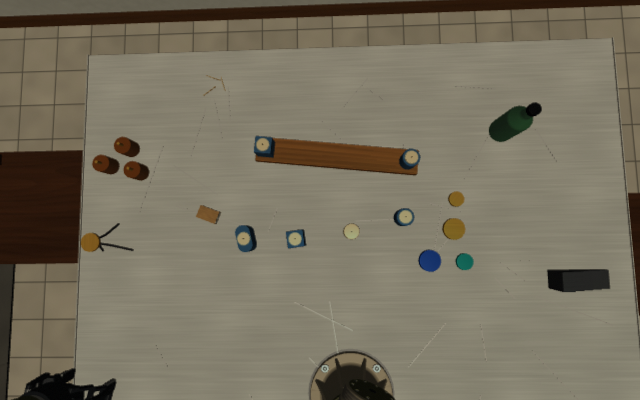

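View pics/side0.png

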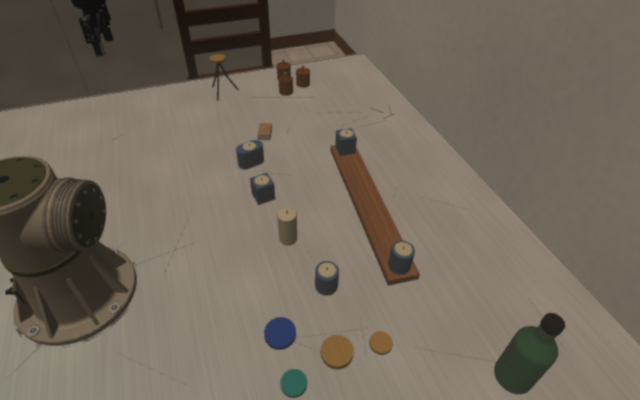

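Run:
```python
from h import *
a=cv2.imread('pics/top0.png')[180:290,390:500];b=cv2.imread('pics/side0.png')[290:400,240:420]
cv2.imwrite('pics/crop0.png',np.hstack([cv2.resize(a,(440,440),interpolation=2),cv2.resize(b,(360,440),interpolation=2)[:, :360]]))
```

```text
(no output)
```

View pics/crop0.png

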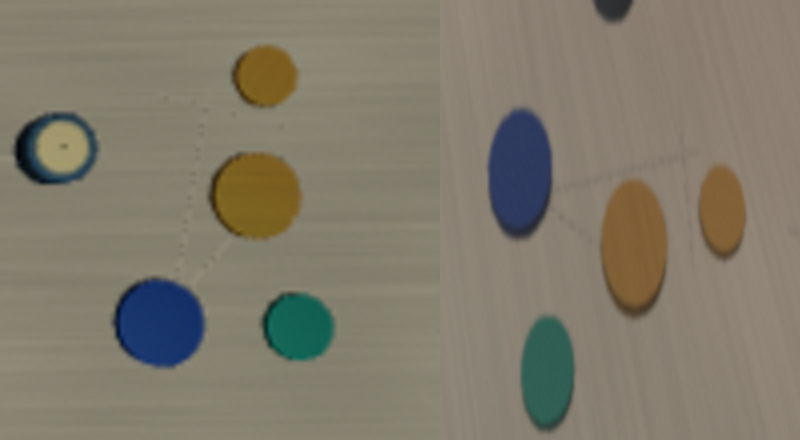

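The look-alike discs in the top picture are large brass (229,453), small brass (199,456), blue (261,429) and turquoise (261,464). Leaving out the blue and turquoise ones, the larger is the brass disc at (229,453), and the enlarged crop confirms it. The loose cups run oblong (238,245), square (239,296), pillar (231,351), round (217,403). The twins are square (147,264) and round (159,411).

Next I measure accurate centres from the top surfaces.

```bash
cat >> h.py <<'E'
def meas(c,P,zlo,zhi,x0,x1,y0,y1):
    m=(P[...,2]>zlo)&(P[...,2]<zhi)&(P[...,0]>x0)&(P[...,0]<x1)&(P[...,1]>y0)&(P[...,1]<y1)&(c['depth']>0)
    Q=P[m]
    if len(Q)<5: return None
    r=cv2.minAreaRect((Q[:,:2]*1000).astype(np.float32))
    (cx,cy),rad=cv2.minEnclosingCircle((Q[:,:2]*1000).astype(np.float32))
    return len(Q),Q[:,:2].mean(0).round(4),np.median(Q[:,2]).round(4),np.round(r[0],1),np.round(r[1],1),round(r[2],1),(round(cx,1),round(cy,1),round(rad,1))
B={'sq':(.045,.07,.37,.48,.09,.18),'rd':(.045,.07,.42,.53,-.2,-.11),'tsq':(.065,.09,.61,.72,.16,.26),'trd':(.065,.09,.57,.68,-.23,-.12),
'plate':(.008,.02,.39,.485,-.34,-.24),'pil':(.078,.09,.4,.5,-.06,.05),'obl':(.045,.07,.36,.48,.22,.33),'bench':(.012,.03,.56,.75,-.25,.28),'mb':(.011,.025,.42,.55,.33,.45)}
E
python3 - <<'E'
from h import *
for n in ['top','side']:
    c=dict(np.load(n+'0.npz'));P=cloud(c)
    for k,b in B.items(): print(n,k,meas(c,P,*b))
E
```

```text
top sq (293, array([0.4202, 0.1433]), np.float64(0.0555), array([420. , 143.8]), array([45.5, 46.4]), 7.2, (420.8, 143.3, 30.8))
top rd (256, array([ 0.4738, -0.1518]), np.float64(0.0549), array([ 474.2, -152.3]), array([46.4, 45.6]), 21.1, (474.1, -152.7, 23.8))
top tsq (292, array([0.6741, 0.2255]), np.float64(0.0752), array([675.1, 226.6]), array([46. , 46.1]), 83.4, (674.9, 226.2, 30.8))
top trd (259, array([ 0.6302, -0.1695]), np.float64(0.0751), array([ 630.7, -170.6]), array([44.9, 46.6]), 43.8, (631.6, -170.6, 24.1))
top plate (370, array([ 0.4404, -0.2925]), np.float64(0.0129), array([ 440.5, -292.5]), array([57.6, 57.5]), 20.2, (440.5, -292.6, 29.9))
top pil (200, array([ 0.4377, -0.0073]), np.float64(0.0844), array([438.2,  -7.7]), array([39.2, 39. ]), 89.2, (438.1, -7.5, 20.4))
top obl (377, array([0.4233, 0.2815]), np.float64(0.0554), array([423.2, 282.5]), array([72.9, 40.4]), 12.1, (423.1, 283.0, 36.5))
top bench (3349, array([0.6506, 0.0236]), np.float64(0.0192), array([653.4,  27.9]), array([459.6,  71.4]), 83.7, (644.1, 28.7, 230.8))
top mb (274, array([0.4921, 0.39
[... 604 characters left out ...]
34.2, (631.0, -170.9, 24.6))
side plate (863, array([ 0.4394, -0.295 ]), np.float64(0.0139), array([ 439.7, -293.8]), array([58.8, 59.1]), 18.9, (440.2, -293.6, 30.6))
side pil (248, array([ 0.4365, -0.01  ]), np.float64(0.0848), array([436.8,  -8.6]), array([40.1, 41.4]), 15.4, (437.6, -7.7, 21.4))
side obl (317, array([0.4219, 0.2781]), np.float64(0.0554), array([422.5, 282.8]), array([73.9, 44.5]), 11.9, (422.2, 284.3, 37.6))
side bench (3507, array([0.6458, 0.0013]), np.float64(0.0201), array([652.6,  27.6]), array([460.4,  71.4]), 83.6, (652.0, 27.9, 232.0))
side mb (182, array([0.4913, 0.3927]), np.float64(0.0181), array([492.2, 396. ]), array([65.6, 36.4]), 69.0, (490.4, 395.7, 35.4))
```

```bash
cat >> h.py <<'E'
def plan(x,y,z):
    s=env.get_state();M=rot(s['orientation']);d=M.T@(np.array([x,y,z])-s['tcp_pos'])/0.8
    yaw=np.degrees(np.arctan2(M[1,0],M[0,0]))
    print('t',round(s['clock'],2),'tcp',np.round(s['tcp_pos'],4),'yaw',round(yaw,2),'z',M[:,2].round(3),'F',np.round(s['wrist_force'],1),'gap',round(s['finger_gap'],4),'q6',round(s['joint_pos'][5],2))
    print('tool units total',d.round(4))
E
python3 -m creep '{"hand":[85,85,85,85,85],"delta_pos":[[0,0,0],[0,0,0],[-0.05,0,0],[-0.05,0,0],[-0.05,0,0]],"turn":[-0.7,-0.68,0,0,0]}' 40
python3 -c "
from h import *
plan(.4405,-.293,.2)"
```

```text
clock: 1.42
tcp_pos: [0.2508, 0.5469, 0.2426]
orientation: [0.0, 0.053, 0.999, 0.0]
wrist_force: [0.4, 0.2, 0.4]
finger_gap: 0.0849
t 1.42 tcp [0.2508 0.5469 0.2426] yaw 173.87 z [ 0.     0.001 -1.   ] F [0.4 0.2 0.4] gap 0.0849 q6 1.11
tool units total [-0.3477 -1.0186  0.0527]
```

```bash
python3 -m creep '{"hand":[85,85,85,85,85],"delta_pos":[[-0.035,-0.037,0],[-0.035,-0.037,0],[-0.035,-0.037,0],[-0.035,-0.037,0],[-0.035,-0.037,0]],"turn":[0,0,0,0,0]}'
python3 -m creep '{"hand":[85,85,85,85,85],"delta_pos":[[-0.035,-0.037,0],[-0.035,-0.037,0],[-0.035,-0.037,0],[-0.035,-0.037,0],[-0.035,-0.037,0]],"turn":[0,0,0,0,0]}'
python3 -m creep '{"hand":[85,85,85,85,85],"delta_pos":[[0,-0.05,0],[0,-0.05,0],[0,-0.05,0],[0,-0.05,0],[0,-0.05,0]],"turn":[0,0,0,0,0]}'
python3 -m creep '{"hand":[85,85,85,85,85],"delta_pos":[[0,-0.05,0],[0,-0.05,0],[0,-0.05,0],[0,-0.05,0],[0,-0.05,0]],"turn":[0,0,0,0,0]}'
python3 -c "
from h import *
plan(.4405,-.293,.1)"
```

```text
clock: 1.83
tcp_pos: [0.3742, 0.3828, 0.2423]
orientation: [0.0, 0.055, 0.999, 0.0]
wrist_force: [-0.0, 0.7, 0.9]
finger_gap: 0.085
clock: 2.25
tcp_pos: [0.4972, 0.2202, 0.2426]
orientation: [0.0, 0.055, 0.999, 0.0]
wrist_force: [-0.3, 0.4, -1.0]
finger_gap: 0.0849
clock: 2.67
tcp_pos: [0.474, 0.0215, 0.2424]
orientation: [0.0, 0.055, 0.999, 0.0]
wrist_force: [0.7, -0.0, 0.3]
finger_gap: 0.0849
clock: 3.08
tcp_pos: [0.452, -0.1775, 0.2426]
orientation: [0.0, 0.055, 0.999, -0.0]
wrist_force: [1.6, 1.0, -0.5]
finger_gap: 0.0848
t 3.08 tcp [ 0.452  -0.1775  0.2426] yaw 173.73 z [ 0.001 -0.    -1.   ] F [ 1.6  1.  -0.5] gap 0.0848 q6 -0.43
tool units total [-0.0013 -0.1451  0.1782]
```

```bash
python3 -m creep '{"hand":[85,85,85,85,85],"delta_pos":[[0,-0.048,0],[-0.0013,-0.048,0],[0,-0.049,0],[0,0,0.045],[0,0,0.045]],"turn":[0,0,0,0,0]}'
python3 -m creep '{"hand":[85,85,85,85,85],"delta_pos":[[0,0,0.045],[0,0,0.045],[0,0,0.045],[0,0,0],[0,0,0]],"turn":[0,0,0,0,0]}'
python3 -c "
from h import *
plan(.4405,-.293,.012)
c=env.read_camera('wrist');save(c,'w1.png')"
```

```text
clock: 3.5
tcp_pos: [0.4423, -0.2953, 0.1715]
orientation: [0.003, 0.057, 0.998, -0.002]
wrist_force: [-0.0, 0.4, -0.9]
finger_gap: 0.0848
clock: 3.92
tcp_pos: [0.4396, -0.2897, 0.061]
orientation: [-0.002, 0.055, 0.999, 0.002]
wrist_force: [0.8, 0.3, -0.2]
finger_gap: 0.085
t 3.92 tcp [ 0.4396 -0.2897  0.061 ] yaw 173.73 z [-0.004  0.003 -1.   ] F [ 0.8  0.3 -0.2] gap 0.085 q6 -0.63
tool units total [-0.0018 -0.0041  0.0613]
```

View pics/w1.png

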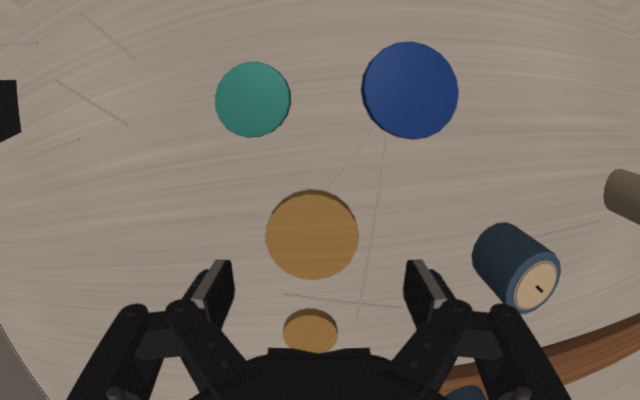

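The wrist picture shows the large brass plate at (235,312), between the pads (columns about 225 and 412). I'm going down.

```bash
python3 -m creep '{"hand":[85,85,85,85,85],"delta_pos":[[-0.001,-0.002,0.02],[0,0,0.02],[0,0,0.015],[0,0,0.006],[0,0,0]],"turn":[0,0,0,0,0]}'
python3 -c "
from h import *
plan(.4405,-.293,.012)"
python3 -m creep '{"hand":[60,40,40,40,40],"delta_pos":[[0,0,0],[0,0,0],[0,0,0],[0,0,0],[0,0,0]],"turn":[0,0,0,0,0]}' 40
python3 -m creep '{"hand":[40,40,40,40,40],"delta_pos":[[0,0,0],[0,0,0],[0,0,0],[0,0,0],[0,0,0]],"turn":[0,0,0,0,0]}' 40
python3 -c "
from h import *
plan(.4405,-.293,.012)
c=env.read_camera('wrist');save(c,'w2.png')"
```

```text
clock: 4.38
tcp_pos: [0.4426, -0.2934, 0.0149]
orientation: [0.001, 0.055, 0.999, -0.001]
wrist_force: [-0.7, 0.4, 0.5]
finger_gap: 0.0853
t 4.38 tcp [ 0.4426 -0.2934  0.0149] yaw 173.74 z [ 0.002 -0.001 -1.   ] F [-0.7  0.4  0.5] gap 0.0853 q6 -0.63
tool units total [0.0026 0.0002 0.0036]
clock: 4.8
tcp_pos: [0.4427, -0.2936, 0.0157]
orientation: [0.001, 0.055, 0.999, -0.001]
wrist_force: [-0.8, 1.3, 8.6]
finger_gap: 0.0573
clock: 5.22
tcp_pos: [0.4427, -0.2936, 0.0157]
orientation: [0.001, 0.055, 0.999, -0.001]
wrist_force: [-2.0, 1.0, 7.0]
finger_gap: 0.0577
t 5.22 tcp [ 0.4427 -0.2936  0.0157] yaw 173.74 z [ 0.003 -0.002 -1.   ] F [-2.  1.  7.] gap 0.0577 q6 -0.63
tool units total [0.0029 0.0005 0.0046]
```

View pics/w2.png

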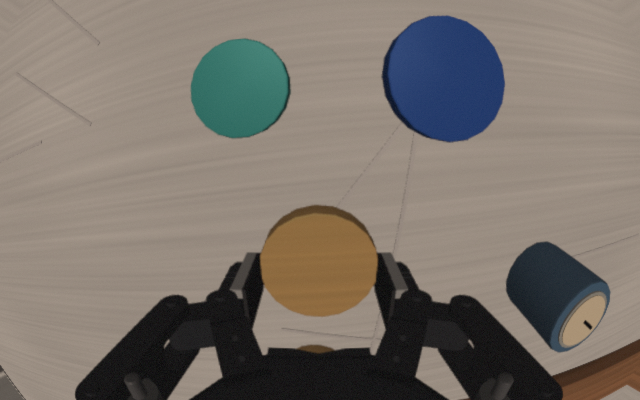

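```bash
python3 -m creep '{"hand":[40,40,40,40,40],"delta_pos":[[0,0,-0.01],[0,0,-0.02],[0,0,-0.04],[0,0,-0.04],[0,0,-0.02]],"turn":[0,0,0,0,0]}' 60
python3 -m creep '{"hand":[40,40,40,40,40],"delta_pos":[[0,0,-0.02],[0,0,-0.01],[0,0,0],[0,0,0],[0,0,0]],"turn":[0,0,0,0,0]}'
python3 -c "
from h import *
plan(.6555,.0275,.14)
c=env.read_camera('wrist');save(c,'w3.png')
c=env.read_camera('side');save(c,'s3.png')
P=cloud(c);print(meas(c,P,.05,.3,.38,.5,-.37,-.2))"
```

```text
clock: 5.68
tcp_pos: [0.4428, -0.2936, 0.1217]
orientation: [0.002, 0.055, 0.999, -0.001]
wrist_force: [0.3, -0.9, -1.8]
finger_gap: 0.0565
clock: 6.1
tcp_pos: [0.441, -0.2921, 0.1404]
orientation: [-0.001, 0.055, 0.999, 0.001]
wrist_force: [-0.4, 0.1, -2.3]
finger_gap: 0.0568
t 6.1 tcp [ 0.441  -0.2921  0.1404] yaw 173.74 z [-0.001  0.001 -1.   ] F [-0.4  0.1 -2.3] gap 0.0568 q6 -0.63
tool units total [-0.2229  0.4264  0.0007]
(2578, array([ 0.4284, -0.3191]), np.float64(0.2357), array([ 437.8, -308.3]), array([ 60.2, 103.7]), 17.5, (438.8, -307.9, 53.0))
```

View pics/s3.png

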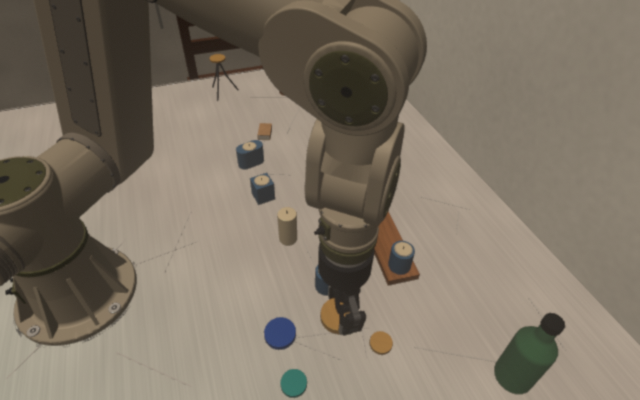

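View pics/w3.png

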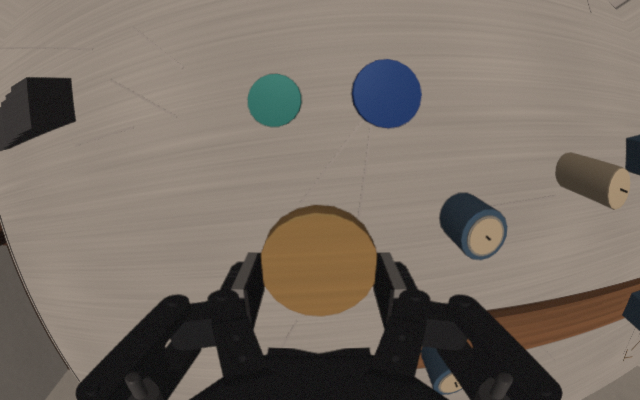

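```bash
python3 -m creep '{"hand":[40,40,40,40,40],"delta_pos":[[-0.0222,0.0427,0],[-0.0222,0.0427,0],[-0.0222,0.0427,0],[-0.0222,0.0427,0],[-0.0222,0.0427,0]],"turn":[0,0,0,0,0]}'
python3 -m creep '{"hand":[40,40,40,40,40],"delta_pos":[[-0.0222,0.0427,0],[-0.0222,0.0427,0],[-0.0222,0.0427,0],[-0.0222,0.0427,0],[-0.0222,0.0427,0]],"turn":[0,0,0,0,0]}'
python3 -m creep '{"hand":[40,40,40,40,40],"delta_pos":[[0,0,0.02],[0,0,0.03],[0,0,0.03],[0,0,0.02],[0,0,0]],"turn":[0,0,0,0,0]}'
python3 -c "
from h import *
plan(.6553,.028,.036)"
```

```text
clock: 6.62
tcp_pos: [0.5487, -0.1309, 0.1403]
orientation: [-0.001, 0.055, 0.998, 0.0]
wrist_force: [0.9, -0.8, -1.9]
finger_gap: 0.0566
clock: 7.03
tcp_pos: [0.6556, 0.0294, 0.14]
orientation: [-0.001, 0.055, 0.999, 0.0]
wrist_force: [0.6, -0.7, -2.7]
finger_gap: 0.0562
clock: 7.45
tcp_pos: [0.6515, 0.0281, 0.0556]
orientation: [-0.005, 0.054, 0.999, 0.0]
wrist_force: [-1.0, -0.5, -3.3]
finger_gap: 0.0571
t 7.45 tcp [0.6515 0.0281 0.0556] yaw 173.75 z [-0.01   0.001 -1.   ] F [-1.  -0.5 -3.3] gap 0.0571 q6 0.03
tool units total [-0.005   0.0004  0.0244]
```

```bash
python3 -m creep '{"hand":[40,40,40,40,40],"delta_pos":[[0,0,0.01],[0,0,0.005],[0,0,0.004],[0,0,0],[0,0,0]],"turn":[0,0,0,0,0]}'
python3 -c "
from h import *
plan(.6553,.028,.036)"
```

```text
clock: 7.87
tcp_pos: [0.6559, 0.0274, 0.047]
orientation: [0.001, 0.055, 0.998, 0.0]
wrist_force: [-0.2, -0.4, -1.9]
finger_gap: 0.0564
t 7.87 tcp [0.6559 0.0274 0.047 ] yaw 173.72 z [ 0.001 -0.    -1.   ] F [-0.2 -0.4 -1.9] gap 0.0564 q6 0.03
tool units total [0.0009 0.0007 0.0138]
```

```bash
python3 -m creep '{"hand":[40,40,40,40,40],"delta_pos":[[0,0,0.006],[0,0,0.004],[0,0,0.002],[0,0,0.001],[0,0,0]],"turn":[0,0,0,0,0]}'
python3 -c "
from h import *
plan(.6553,.028,.036)"
```

```text
clock: 8.28
tcp_pos: [0.6553, 0.0275, 0.0362]
orientation: [-0.0, 0.055, 0.999, -0.0]
wrist_force: [-1.2, 0.2, 1.2]
finger_gap: 0.0563
t 8.28 tcp [0.6553 0.0275 0.0362] yaw 173.73 z [-0. -0. -1.] F [-1.2  0.2  1.2] gap 0.0563 q6 0.03
tool units total [0.0001 0.0006 0.0002]
```

```bash
python3 -m creep '{"hand":[58,62,70,85,85],"delta_pos":[[0,0,0],[0,0,0],[0,0,0],[0,0,0],[0,0,0]],"turn":[0,0,0,0,0]}'
python3 -m creep '{"hand":[85,85,85,85,85],"delta_pos":[[0,0,-0.01],[0,0,-0.03],[0,0,-0.05],[0,0,-0.05],[0,0,-0.05]],"turn":[0,0,0,0,0]}'
python3 -c "
from h import *
plan(.438,-.008,.18)
c=env.read_camera('side');P=cloud(c);save(c,'s4.png')
print(meas(c,P,.028,.045,.6,.7,-.03,.08));print('pil',meas(c,P,*B['pil']))
c=env.read_camera('top');P=cloud(c);save(c,'t4.png')
print(meas(c,P,.028,.045,.6,.7,-.03,.08));print('pil',meas(c,P,*B['pil']))
"
```

```text
clock: 8.7
tcp_pos: [0.6557, 0.0275, 0.0361]
orientation: [0.0, 0.055, 0.999, 0.0]
wrist_force: [-0.2, 0.3, 0.8]
finger_gap: 0.0847
clock: 9.12
tcp_pos: [0.655, 0.0275, 0.1899]
orientation: [-0.0, 0.055, 0.999, 0.0]
wrist_force: [1.4, 0.2, 0.4]
finger_gap: 0.0851
t 9.12 tcp [0.655  0.0275 0.1899] yaw 173.73 z [-0.  0. -1.] F [1.4 0.2 0.4] gap 0.0851 q6 0.03
tool units total [ 0.2647 -0.0738  0.0125]
(373, array([0.6512, 0.0253]), np.float64(0.0341), array([652.6,  27.5]), array([60., 56.]), 66.3, (652.8, 27.6, 31.5))
pil (255, array([ 0.4364, -0.0105]), np.float64(0.0847), array([437. ,  -8.8]), array([40. , 40.6]), 18.3, (436.4, -7.7, 21.8))
None
pil None
```

View pics/s4.png

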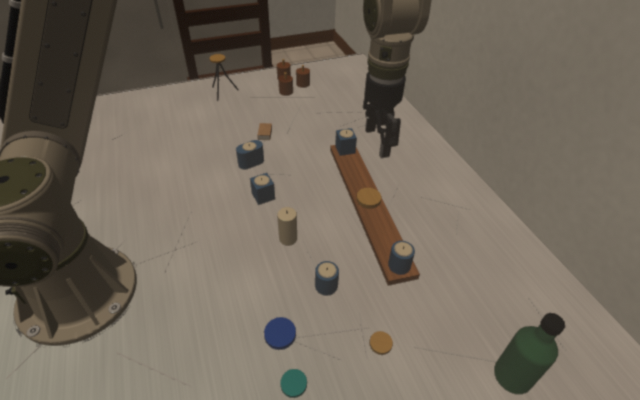

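The plate lies flat on the bench at side pixel (196,369), measured at (0.6527, 0.0276, top z 0.034). That is within 1 mm of the bench's middle. Next is the pillar.

```bash
python3 -m creep '{"hand":[85,85,85,85,85],"delta_pos":[[0.0442,-0.0123,0],[0.0442,-0.0123,0],[0.0442,-0.0123,0],[0.0442,-0.0123,0],[0.0442,-0.0123,0]],"turn":[0,0,0,0,0]}'
python3 -m creep '{"hand":[85,85,85,85,85],"delta_pos":[[0.0437,-0.0123,0],[0,0,0],[0,0,0],[0,0,0.02],[0,0,0.02]],"turn":[0,0,0,0,0]}'
python3 -c "
from h import *
plan(.438,-.008,.055)"
```

```text
clock: 9.63
tcp_pos: [0.4725, -0.0022, 0.1878]
orientation: [0.0, 0.055, 0.999, -0.0]
wrist_force: [0.1, 0.1, 1.0]
finger_gap: 0.085
clock: 10.05
tcp_pos: [0.4412, -0.0085, 0.1571]
orientation: [0.003, 0.055, 0.998, -0.0]
wrist_force: [0.4, 0.2, 1.1]
finger_gap: 0.0849
t 10.05 tcp [ 0.4412 -0.0085  0.1571] yaw 173.73 z [ 0.005 -0.001 -1.   ] F [0.4 0.2 1.1] gap 0.0849 q6 -0.09
tool units total [0.0048 0.0002 0.1276]
```

```bash
python3 -m creep '{"hand":[85,85,85,85,85],"delta_pos":[[0,0,0.02],[0,0,0.03],[0,0,0.03],[0,0,0.02],[0,0,0]],"turn":[0,0,0,0,0]}'
python3 -m creep '{"hand":[85,85,85,85,85],"delta_pos":[[0,0,0.015],[0,0,0.008],[0,0,0],[0,0,0],[0,0,0]],"turn":[0,0,0,0,0]}'
python3 -c "
from h import *
plan(.438,-.008,.055)"
```

```text
clock: 10.47
tcp_pos: [0.4377, -0.0077, 0.0732]
orientation: [-0.002, 0.055, 0.999, 0.0]
wrist_force: [-0.8, -0.3, -0.6]
finger_gap: 0.0848
clock: 10.88
tcp_pos: [0.4395, -0.0082, 0.0583]
orientation: [0.001, 0.055, 0.999, -0.0]
wrist_force: [-0.0, 0.6, -0.8]
finger_gap: 0.0852
t 10.88 tcp [ 0.4395 -0.0082  0.0583] yaw 173.74 z [ 0.001 -0.    -1.   ] F [-0.   0.6 -0.8] gap 0.0852 q6 -0.09
tool units total [0.0018 0.     0.0042]
```

Good enough. I'll close gently, then lift.

```bash
python3 -m creep '{"hand":[60,50,45,30,30],"delta_pos":[[0.0018,0,0.0035],[0,0,0],[0,0,0],[0,0,0],[0,0,0]],"turn":[0,0,0,0,0]}' 40
python3 -m creep '{"hand":[30,30,30,30,30],"delta_pos":[[0,0,0],[0,0,0],[0,0,0],[0,0,0],[0,0,0]],"turn":[0,0,0,0,0]}' 40
python3 -c "
from h import *
plan(.438,-.008,.055)"
python3 -m creep '{"hand":[30,30,30,30,30],"delta_pos":[[0,0,-0.005],[0,0,-0.015],[0,0,-0.03],[0,0,-0.03],[0,0,-0.03]],"turn":[0,0,0,0,0]}' 40
python3 -m creep '{"hand":[30,30,30,30,30],"delta_pos":[[0,0,-0.015],[0,0,-0.005],[0,0,0],[0,0,0],[0,0,0]],"turn":[0,0,0,0,0]}' 40
python3 -c "
from h import *
plan(.6527,.0278,.16)
c=env.read_camera('wrist');save(c,'w5.png')
c=env.read_camera('side');save(c,'s5.png')"
```

```text
clock: 11.3
tcp_pos: [0.4372, -0.0079, 0.055]
orientation: [0.0, 0.055, 0.999, 0.0]
wrist_force: [-0.4, 0.4, 2.3]
finger_gap: 0.041
clock: 11.72
tcp_pos: [0.4373, -0.0079, 0.055]
orientation: [0.0, 0.055, 0.999, 0.0]
wrist_force: [-1.3, 0.0, 5.4]
finger_gap: 0.0413
t 11.72 tcp [ 0.4373 -0.0079  0.055 ] yaw 173.73 z [ 0.  0. -1.] F [-1.3  0.   5.4] gap 0.0413 q6 -0.09
tool units total [-0.0009  0.      0.    ]
clock: 12.13
tcp_pos: [0.4365, -0.0078, 0.1433]
orientation: [-0.001, 0.055, 0.999, 0.0]
wrist_force: [0.6, 1.1, -1.1]
finger_gap: 0.0412
clock: 12.55
tcp_pos: [0.4362, -0.0077, 0.1574]
orientation: [-0.001, 0.055, 0.999, 0.0]
wrist_force: [0.4, 0.0, -0.5]
finger_gap: 0.0412
t 12.55 tcp [ 0.4362 -0.0077  0.1574] yaw 173.74 z [-0.002  0.001 -1.   ] F [ 0.4  0.  -0.5] gap 0.0412 q6 -0.09
tool units total [-0.2642  0.0737 -0.0038]
```

View pics/s5.png

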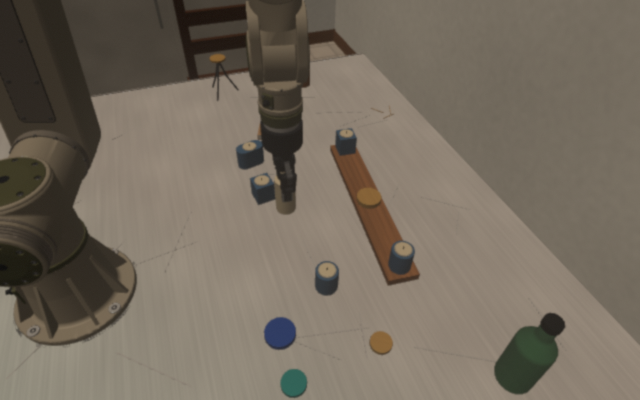

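```bash
python3 -m creep '{"hand":[30,30,30,30,30],"delta_pos":[[-0.025,0.007,0],[-0.045,0.0125,0],[-0.045,0.0125,0],[-0.045,0.0125,0],[-0.045,0.0125,0]],"turn":[0,0,0,0,0]}' 
python3 -m creep '{"hand":[30,30,30,30,30],"delta_pos":[[-0.04,0.011,0],[-0.018,0.0055,0],[0,0,0],[0,0,0],[0,0,0]],"turn":[0,0,0,0,0]}' 
python3 -c "
from h import *
plan(.6520,.0278,.089)"
```

```text
clock: 13.07
tcp_pos: [0.6062, 0.0199, 0.1575]
orientation: [-0.001, 0.055, 0.999, 0.0]
wrist_force: [-0.2, -0.5, -1.1]
finger_gap: 0.041
clock: 13.48
tcp_pos: [0.6511, 0.0276, 0.1576]
orientation: [-0.001, 0.055, 0.999, 0.0]
wrist_force: [-0.1, -0.6, -0.8]
finger_gap: 0.0413
t 13.48 tcp [0.6511 0.0276 0.1576] yaw 173.73 z [-0.003  0.    -1.   ] F [-0.1 -0.6 -0.8] gap 0.0413 q6 0.03
tool units total [-0.0013  0.0004  0.0857]
```

```bash
python3 -m creep '{"hand":[30,30,30,30,30],"delta_pos":[[-0.0005,0,0.015],[0,0,0.025],[0,0,0.02],[0,0,0.01],[0,0,0.003]],"turn":[0,0,0,0,0]}' 
python3 -m creep '{"hand":[30,30,30,30,30],"delta_pos":[[0,0,0],[0,0,0],[0,0,0],[0,0,0],[0,0,0]],"turn":[0,0,0,0,0]}' 
python3 -c "
from h import *
plan(.6520,.0278,.089)"
```

```text
clock: 13.9
tcp_pos: [0.6506, 0.0274, 0.0988]
orientation: [-0.002, 0.055, 0.998, 0.0]
wrist_force: [-0.4, 0.1, -1.3]
finger_gap: 0.0414
clock: 14.32
tcp_pos: [0.6536, 0.0275, 0.1012]
orientation: [0.001, 0.055, 0.999, 0.0]
wrist_force: [-0.2, 0.0, -1.6]
finger_gap: 0.0414
t 14.32 tcp [0.6536 0.0275 0.1012] yaw 173.74 z [ 0.002 -0.    -1.   ] F [-0.2  0.  -1.6] gap 0.0414 q6 0.03
tool units total [0.002  0.0002 0.0153]
```

```bash
python3 -m creep '{"hand":[30,30,30,30,30],"delta_pos":[[0.001,0,0.005],[0,0,0.005],[0,0,0.003],[0,0,0.001],[0,0,0]],"turn":[0,0,0,0,0]}' 
python3 -m creep '{"hand":[30,30,30,30,30],"delta_pos":[[0,0,0.0005],[0,0,0],[0,0,0],[0,0,0],[0,0,0]],"turn":[0,0,0,0,0]}' 
python3 -c "
from h import *
plan(.6520,.0278,.089)"
```

```text
clock: 14.73
tcp_pos: [0.6521, 0.0277, 0.0891]
orientation: [-0.0, 0.055, 0.999, 0.0]
wrist_force: [-1.3, 0.2, 1.1]
finger_gap: 0.0415
clock: 15.15
tcp_pos: [0.6522, 0.0277, 0.0891]
orientation: [0.0, 0.055, 0.999, 0.0]
wrist_force: [-2.2, -0.0, 4.9]
finger_gap: 0.0409
t 15.15 tcp [0.6522 0.0277 0.0891] yaw 173.74 z [ 0.  0. -1.] F [-2.2 -0.   4.9] gap 0.0409 q6 0.03
tool units total [0.0002 0.0001 0.0001]
```

```bash
python3 -m creep '{"hand":[42,44,50,60,75],"delta_pos":[[0,0,0],[0,0,0],[0,0,0],[0,0,0],[0,0,0]],"turn":[0,0,0,0,0]}' 
python3 -m creep '{"hand":[85,85,85,85,85],"delta_pos":[[0,0,0],[0,0,-0.02],[0,0,-0.04],[0,0,-0.05],[0,0,-0.05]],"turn":[0,0,0,0,0]}' 
python3 -c "
from h import *
plan(.420,.1435,.22)
c=env.read_camera('side');P=cloud(c);save(c,'s6.png')
print(meas(c,P,.112,.1215,.6,.7,-.03,.08));print('sq',meas(c,P,*B['sq']));print('plate',meas(c,P,.028,.038,.6,.7,-.03,.08))"
```

```text
clock: 15.57
tcp_pos: [0.6522, 0.0276, 0.0884]
orientation: [-0.0, 0.055, 0.999, 0.0]
wrist_force: [-0.2, 0.3, -0.7]
finger_gap: 0.0703
clock: 15.98
tcp_pos: [0.6514, 0.0276, 0.2171]
orientation: [-0.001, 0.055, 0.999, 0.0]
wrist_force: [1.9, 0.0, 0.1]
finger_gap: 0.0849
t 15.98 tcp [0.6514 0.0276 0.2171] yaw 173.73 z [-0.002  0.    -1.   ] F [1.9 0.  0.1] gap 0.0849 q6 0.03
tool units total [ 0.3033  0.1124 -0.0029]
(185, array([0.6507, 0.0253]), np.float64(0.1187), array([650.9,  28. ]), array([39.1, 41.7]), 17.5, (652.7, 27.7, 22.1))
sq (306, array([0.4186, 0.1382]), np.float64(0.0556), array([419.3, 143.7]), array([45.8, 49.1]), 7.8, (419.3, 143.1, 31.2))
plate (174, array([0.646 , 0.0156]), np.float64(0.0337), array([649.7,  22.7]), array([49.6, 55.9]), 63.0, (651.6, 27.2, 30.6))
```

View pics/s6.png

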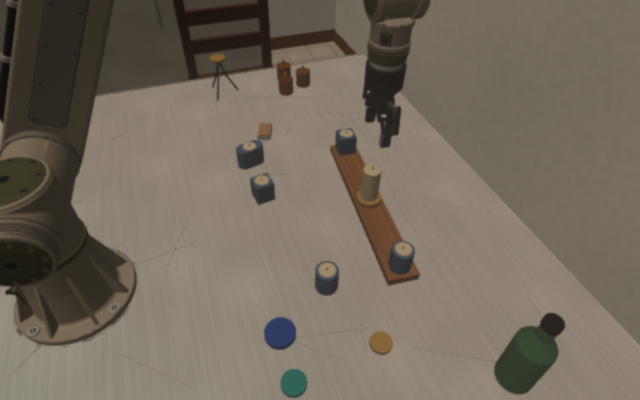

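The pillar stands upright on the plate at side pixel (185,371), with its top at about (0.652, 0.0277). Now the square cup: move over it, then turn +76.4°.

```bash
python3 -m creep '{"hand":[85,85,85,85,85],"delta_pos":[[0.0433,0.0161,0],[0.0433,0.0161,0],[0.0433,0.0161,0],[0.0433,0.0161,0],[0.0433,0.0161,0]],"turn":[0,0,0,0,0]}' 
python3 -m creep '{"hand":[85,85,85,85,85],"delta_pos":[[0.0433,0.0161,0],[0.0433,0.0161,0],[0,0,0],[0,0,0],[0,0,0]],"turn":[0,0,1,1,1]}' 
python3 -m creep '{"hand":[85,85,85,85,85],"delta_pos":[[0,0,0],[0,0,0],[0,0,0],[0,0,0],[0,0,0]],"turn":[1,1,1,1,1]}' 
python3 -m creep '{"hand":[85,85,85,85,85],"delta_pos":[[0,0,0],[0,0,0],[0,0,0],[0,0,0],[0,0,0]],"turn":[1,1,1,1,1]}' 
python3 -m creep '{"hand":[85,85,85,85,85],"delta_pos":[[0,0,0],[0,0,0],[0,0,0],[0,0,0],[0,0,0]],"turn":[1,1,0.28,0,0]}' 
python3 -c "
from h import *
plan(.420,.1435,.04)"
```

```text
clock: 16.45
tcp_pos: [0.4855, 0.111, 0.2164]
orientation: [0.0, 0.055, 0.998, 0.0]
wrist_force: [0.4, -0.1, 0.1]
finger_gap: 0.0852
clock: 16.87
tcp_pos: [0.4205, 0.1442, 0.217]
orientation: [0.001, 0.186, 0.983, 0.0]
wrist_force: [-0.2, -0.8, 0.7]
finger_gap: 0.0853
clock: 17.28
tcp_pos: [0.4211, 0.1437, 0.2167]
orientation: [0.0, 0.395, 0.919, 0.0]
wrist_force: [0.1, -0.1, -0.6]
finger_gap: 0.0849
clock: 17.7
tcp_pos: [0.4211, 0.1437, 0.2167]
orientation: [0.0, 0.584, 0.812, 0.0]
wrist_force: [-0.7, 0.6, -0.4]
finger_gap: 0.0848
clock: 18.12
tcp_pos: [0.4211, 0.1437, 0.2167]
orientation: [0.0, 0.66, 0.752, 0.0]
wrist_force: [0.6, -0.2, -0.4]
finger_gap: 0.0851
t 18.12 tcp [0.4211 0.1437 0.2167] yaw 97.45 z [ 0.  0. -1.] F [ 0.6 -0.2 -0.4] gap 0.0851 q6 1.59
tool units total [-1.000e-04 -1.400e-03  2.209e-01]
```

```bash
python3 -m creep '{"hand":[85,85,85,85,85],"delta_pos":[[0,-0.0014,0.02],[0,0,0.04],[0,0,0.04],[0,0,0.04],[0,0,0.025]],"turn":[0,0,0,0,0]}' 
python3 -m creep '{"hand":[85,85,85,85,85],"delta_pos":[[0,0,0.01],[0,0,0.003],[0,0,0],[0,0,0],[0,0,0]],"turn":[0,0,0,0,0]}' 
python3 -c "
from h import *
plan(.420,.1435,.035)
c=env.read_camera('wrist');save(c,'w7.png')"
```

```text
clock: 18.53
tcp_pos: [0.4184, 0.1433, 0.0821]
orientation: [-0.001, 0.66, 0.751, -0.001]
wrist_force: [-1.0, 0.1, -0.7]
finger_gap: 0.0851
clock: 18.95
tcp_pos: [0.4214, 0.1438, 0.0758]
orientation: [0.001, 0.66, 0.751, 0.001]
wrist_force: [-0.3, 0.5, -0.0]
finger_gap: 0.0846
t 18.95 tcp [0.4214 0.1438 0.0758] yaw 97.35 z [ 0.003  0.001 -1.   ] F [-0.3  0.5 -0. ] gap 0.0846 q6 1.59
tool units total [-0.0002 -0.0019  0.051 ]
```

View pics/w7.png

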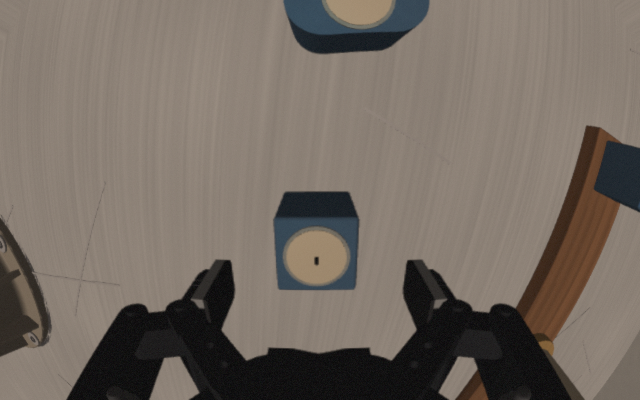

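The wrist picture shows the square cup at (258,316), square to the jaws and centred between them. I'm going down and gripping.

```bash
python3 -m creep '{"hand":[85,85,85,85,85],"delta_pos":[[0,-0.001,0.015],[0,0,0.018],[0,0,0.012],[0,0,0.005],[0,0,0.0]],"turn":[0,0,0,0,0]}' 
python3 -m creep '{"hand":[75,65,55,48,35],"delta_pos":[[0,0,0],[0,0,0],[0,0,0],[0,0,0],[0,0,0]],"turn":[0,0,0,0,0]}' 40
python3 -m creep '{"hand":[35,35,35,35,35],"delta_pos":[[0,0,0],[0,0,0],[0,0,0],[0,0,0],[0,0,0]],"turn":[0,0,0,0,0]}' 40
python3 -c "
from h import *
plan(.420,.1435,.035)"
```

```text
clock: 19.42
tcp_pos: [0.419, 0.1434, 0.0342]
orientation: [-0.0, 0.66, 0.751, -0.0]
wrist_force: [-0.2, 0.7, -0.2]
finger_gap: 0.0853
clock: 19.83
tcp_pos: [0.4198, 0.1435, 0.035]
orientation: [0.0, 0.66, 0.751, 0.001]
wrist_force: [-0.7, -0.2, 5.1]
finger_gap: 0.0452
clock: 20.25
tcp_pos: [0.4198, 0.1436, 0.035]
orientation: [0.0, 0.66, 0.751, 0.001]
wrist_force: [-1.2, -0.2, 7.0]
finger_gap: 0.0457
t 20.25 tcp [0.4198 0.1436 0.035 ] yaw 97.34 z [ 0.001  0.    -1.   ] F [-1.2 -0.2  7. ] gap 0.0457 q6 1.59
tool units total [-0.0001  0.0003 -0.    ]
```

```bash
python3 -m creep '{"hand":[35,35,35,35,35],"delta_pos":[[0,0,-0.008],[0,0,-0.025],[0,0,-0.04],[0,0,-0.035],[0,0,-0.017]],"turn":[0,0,0,0,0]}' 50
python3 -m creep '{"hand":[35,35,35,35,35],"delta_pos":[[0,0,0],[0,0,0],[0,0,0],[0,0,0],[0,0,0]],"turn":[0.7,1,0.72,0.3,0]}' 
python3 -c "
from h import *
plan(.664,.1272,.14)
c=env.read_camera('wrist');save(c,'w8.png')"
```

```text
clock: 20.67
tcp_pos: [0.4203, 0.1436, 0.1375]
orientation: [0.001, 0.66, 0.751, 0.001]
wrist_force: [0.9, -0.2, -0.9]
finger_gap: 0.0454
clock: 21.08
tcp_pos: [0.4187, 0.1434, 0.1344]
orientation: [-0.0, 0.745, 0.667, -0.0]
wrist_force: [-0.2, -0.9, -1.5]
finger_gap: 0.0454
t 21.08 tcp [0.4187 0.1434 0.1344] yaw 83.7 z [-0.001 -0.    -1.   ] F [-0.2 -0.9 -1.5] gap 0.0454 q6 1.83
tool units total [ 0.0135  0.3069 -0.0072]
```

View pics/w8.png

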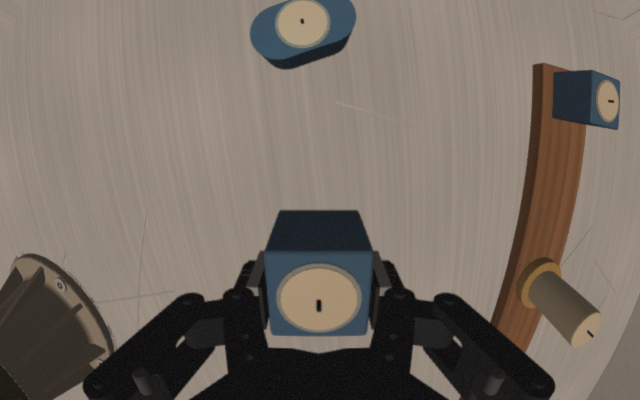

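The square cup is held upright between the pads at (300,318). Next: tool y +0.307, x +0.0135.

```bash
python3 -m creep '{"hand":[35,35,35,35,35],"delta_pos":[[0.0015,0.025,0],[0.002,0.045,0],[0.002,0.047,0],[0.002,0.047,0],[0.002,0.047,0]],"turn":[0,0,0,0,0]}'
python3 -m creep '{"hand":[35,35,35,35,35],"delta_pos":[[0.002,0.047,0],[0.001,0.033,0],[0.001,0.015,0],[0,0,0],[0,0,0]],"turn":[0,0,0,0,0]}'
python3 -m creep '{"hand":[35,35,35,35,35],"delta_pos":[[0,0,0.015],[0,0,0.025],[0,0,0.025],[0,0,0.015],[0,0,0.005]],"turn":[0,0,0,0,0]}'
python3 -m creep '{"hand":[35,35,35,35,35],"delta_pos":[[0,0,0],[0,0,0],[0,0,0],[0,0,0],[0,0,0]],"turn":[0,0,0,0,0]}'
python3 -c "
from h import *
plan(.664,.1272,.055)"
```

```text
clock: 21.55
tcp_pos: [0.5891, 0.1324, 0.1341]
orientation: [-0.0, 0.744, 0.668, -0.0]
wrist_force: [0.4, -0.0, -0.1]
finger_gap: 0.0453
clock: 21.97
tcp_pos: [0.6634, 0.1272, 0.1332]
orientation: [-0.001, 0.745, 0.668, -0.001]
wrist_force: [-0.3, -0.2, -1.6]
finger_gap: 0.0455
clock: 22.38
tcp_pos: [0.6607, 0.1276, 0.0638]
orientation: [-0.002, 0.744, 0.668, -0.002]
wrist_force: [-0.8, 1.0, -1.4]
finger_gap: 0.0455
clock: 22.8
tcp_pos: [0.6644, 0.1275, 0.0675]
orientation: [0.001, 0.745, 0.667, 0.001]
wrist_force: [0.3, 0.2, -1.5]
finger_gap: 0.0452
t 22.8 tcp [0.6644 0.1275 0.0675] yaw 83.73 z [ 0.002  0.    -1.   ] F [ 0.3  0.2 -1.5] gap 0.0452 q6 1.75
tool units total [-0.0005 -0.0005  0.0156]
```

```bash
python3 -m creep '{"hand":[35,35,35,35,35],"delta_pos":[[0,0,0.005],[0,0,0.005],[0,0,0.003],[0,0,0.0015],[0,0,0]],"turn":[0,0,0,0,0]}' 
python3 -m creep '{"hand":[35,35,35,35,35],"delta_pos":[[0,0,0.0005],[0,0,0],[0,0,0],[0,0,0],[0,0,0]],"turn":[0,0,0,0,0]}' 
python3 -c "
from h import *
plan(.664,.1272,.055)"
```

```text
clock: 23.22
tcp_pos: [0.6636, 0.1275, 0.0551]
orientation: [0.0, 0.745, 0.667, 0.0]
wrist_force: [-1.5, -0.4, 3.4]
finger_gap: 0.0454
clock: 23.63
tcp_pos: [0.6636, 0.1274, 0.0551]
orientation: [0.0, 0.745, 0.667, 0.0]
wrist_force: [-2.5, -1.0, 6.9]
finger_gap: 0.0452
t 23.63 tcp [0.6636 0.1274 0.0551] yaw 83.73 z [ 0.  0. -1.] F [-2.5 -1.   6.9] gap 0.0452 q6 1.75
tool units total [-0.0003  0.0005  0.0002]
```

```bash
python3 -m creep '{"hand":[46,48,55,65,80],"delta_pos":[[0,0,0],[0,0,0],[0,0,0],[0,0,0],[0,0,0]],"turn":[0,0,0,0,0]}' 
python3 -m creep '{"hand":[85,85,85,85,85],"delta_pos":[[0,0,0],[0,0,-0.02],[0,0,-0.04],[0,0,-0.05],[0,0,-0.05]],"turn":[0,0,0,0,0]}' 
python3 -m creep '{"hand":[85,85,85,85,85],"delta_pos":[[0,0,-0.03],[0,0,0],[0,0,0],[0,0,0],[0,0,0]],"turn":[0,0,0,0,0]}' 
python3 -c "
from h import *
plan(.4735,-.1526,.22)
c=env.read_camera('side');P=cloud(c);save(c,'s9.png')
print('rd',meas(c,P,*B['rd']));print(meas(c,P,.065,.09,.61,.72,.09,.17))"
```

```text
clock: 24.05
tcp_pos: [0.6637, 0.1275, 0.054]
orientation: [-0.0, 0.745, 0.667, -0.0]
wrist_force: [0.3, 0.2, -0.5]
finger_gap: 0.075
clock: 24.47
tcp_pos: [0.6627, 0.1274, 0.1825]
orientation: [-0.001, 0.745, 0.667, -0.001]
wrist_force: [1.6, -0.2, 0.5]
finger_gap: 0.0852
clock: 24.88
tcp_pos: [0.6627, 0.1274, 0.2043]
orientation: [-0.001, 0.745, 0.667, -0.001]
wrist_force: [-0.3, -0.6, 0.0]
finger_gap: 0.0853
t 24.88 tcp [0.6627 0.1274 0.2043] yaw 83.73 z [-0.003 -0.    -1.   ] F [-0.3 -0.6  0. ] gap 0.0853 q6 1.75
tool units total [-0.3737 -0.197  -0.0188]
rd (439, array([ 0.4724, -0.1564]), np.float64(0.0558), array([ 473.7, -153.3]), array([48.6, 45.8]), 69.2, (473.6, -152.9, 24.9))
(279, array([0.6601, 0.1222]), np.float64(0.0751), array([661.6, 126.8]), array([51.6, 47.9]), 86.8, (661.5, 125.5, 34.3))
```

View pics/s9.png

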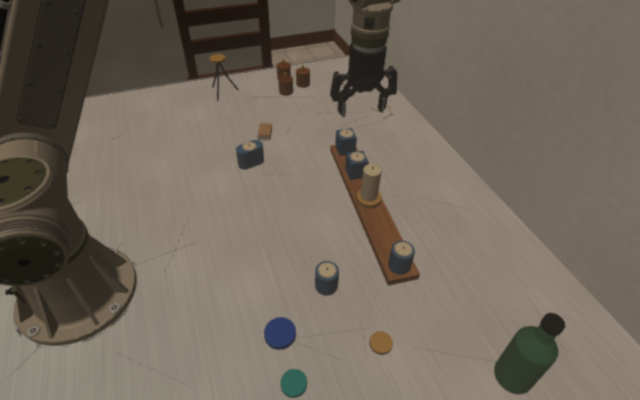

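The square cup stands in the row at side pixel (165,356), about (0.663, 0.127). Now the round cup at (277,327).

```bash
python3 -m creep '{"hand":[85,85,85,85,85],"delta_pos":[[-0.0415,-0.0219,0],[-0.0415,-0.0219,0],[-0.0415,-0.0219,0],[-0.0415,-0.0219,0],[-0.0415,-0.0219,0]],"turn":[0,0,0,0,0]}' 
python3 -m creep '{"hand":[85,85,85,85,85],"delta_pos":[[-0.0415,-0.0219,0],[-0.0415,-0.0219,0],[-0.0415,-0.0219,0],[-0.0415,-0.0219,0],[0,0,0]],"turn":[0,0,0,0,0]}' 
python3 -m creep '{"hand":[85,85,85,85,85],"delta_pos":[[0,0,0.02],[0,0,0.04],[0,0,0.04],[0,0,0.035],[0,0,0.02]],"turn":[0,0,0,0,0]}' 
python3 -m creep '{"hand":[85,85,85,85,85],"delta_pos":[[0,0,0],[0,0,0],[0,0,0],[0,0,0],[0,0,0]],"turn":[0,0,0,0,0]}' 
python3 -c "
from h import *
plan(.4738,-.1526,.035)
c=env.read_camera('wrist');save(c,'w10.png')"
```

```text
clock: 25.35
tcp_pos: [0.5565, -0.0289, 0.2046]
orientation: [-0.001, 0.744, 0.668, -0.001]
wrist_force: [-0.3, -0.8, -0.3]
finger_gap: 0.0857
clock: 25.77
tcp_pos: [0.4705, -0.1563, 0.205]
orientation: [-0.001, 0.747, 0.665, -0.002]
wrist_force: [-0.3, 0.1, 0.2]
finger_gap: 0.085
clock: 26.18
tcp_pos: [0.4716, -0.1509, 0.0781]
orientation: [-0.003, 0.745, 0.667, -0.001]
wrist_force: [-0.5, 0.9, 0.6]
finger_gap: 0.0853
clock: 26.6
tcp_pos: [0.4754, -0.1528, 0.0836]
orientation: [0.001, 0.745, 0.667, 0.001]
wrist_force: [0.8, -0.5, -0.2]
finger_gap: 0.0851
t 26.6 tcp [ 0.4754 -0.1528  0.0836] yaw 83.74 z [ 0.002 -0.001 -1.   ] F [ 0.8 -0.5 -0.2] gap 0.0851 q6 1.21
tool units total [ 0.0001 -0.0022  0.0608]
```

View pics/w10.png

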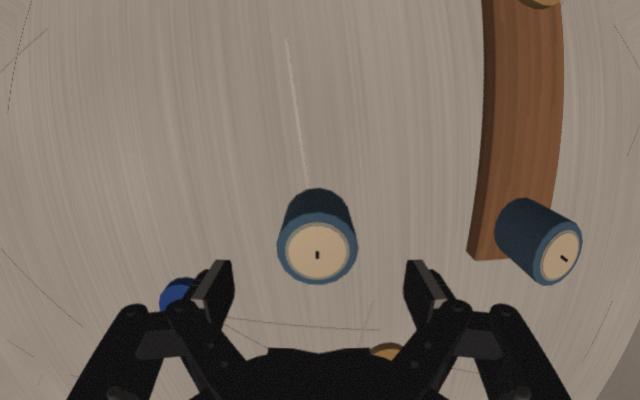

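The round cup is centred between the jaws at (250,317). Now I go down and grip.

```bash
python3 -m creep '{"hand":[85,85,85,85,85],"delta_pos":[[0,-0.001,0.015],[0,0,0.02],[0,0,0.015],[0,0,0.009],[0,0,0.0015]],"turn":[0,0,0,0,0]}' 
python3 -m creep '{"hand":[75,65,55,50,35],"delta_pos":[[0,0,0],[0,0,0],[0,0,0],[0,0,0],[0,0,0]],"turn":[0,0,0,0,0]}' 40
python3 -m creep '{"hand":[35,35,35,35,35],"delta_pos":[[0,0,0],[0,0,0],[0,0,0],[0,0,0],[0,0,0]],"turn":[0,0,0,0,0]}' 40
python3 -c "
from h import *
plan(.4738,-.1526,.035)"
python3 -m creep '{"hand":[35,35,35,35,35],"delta_pos":[[0,0,-0.008],[0,0,-0.025],[0,0,-0.04],[0,0,-0.035],[0,0,-0.02]],"turn":[0,0,0,0,0]}' 50
python3 -m creep '{"hand":[35,35,35,35,35],"delta_pos":[[0,0,0],[0,0,0],[0,0,0],[0,0,0],[0,0,0]],"turn":[0,0,0,0,0]}' 50
python3 -c "
from h import *
plan(.642,-.0715,.14)
c=env.read_camera('wrist');save(c,'w11.png')"
```

```text
clock: 27.07
tcp_pos: [0.473, -0.152, 0.0332]
orientation: [-0.001, 0.745, 0.667, -0.0]
wrist_force: [0.1, 0.5, -0.0]
finger_gap: 0.0851
clock: 27.48
tcp_pos: [0.4742, -0.1525, 0.0348]
orientation: [0.001, 0.745, 0.667, 0.0]
wrist_force: [-0.6, 0.3, 4.9]
finger_gap: 0.0471
clock: 27.9
tcp_pos: [0.4742, -0.1525, 0.0348]
orientation: [0.001, 0.745, 0.667, 0.0]
wrist_force: [-0.8, 0.4, 5.9]
finger_gap: 0.047
t 27.9 tcp [ 0.4742 -0.1525  0.0348] yaw 83.74 z [ 0.002 -0.001 -1.   ] F [-0.8  0.4  5.9] gap 0.047 q6 1.21
tool units total [-0.0001 -0.0005 -0.0002]
clock: 28.32
tcp_pos: [0.4744, -0.1527, 0.1394]
orientation: [0.001, 0.745, 0.667, 0.001]
wrist_force: [1.2, 0.0, -1.2]
finger_gap: 0.0467
clock: 28.73
tcp_pos: [0.4725, -0.1517, 0.1347]
orientation: [-0.001, 0.745, 0.667, -0.0]
wrist_force: [-0.3, -0.5, -2.5]
finger_gap: 0.0465
t 28.73 tcp [ 0.4725 -0.1517  0.1347] yaw 83.73 z [-0.003  0.001 -1.   ] F [-0.3 -0.5 -2.5] gap 0.0465 q6 1.21
tool units total [ 0.1228  0.1997 -0.007 ]
```

View pics/w11.png

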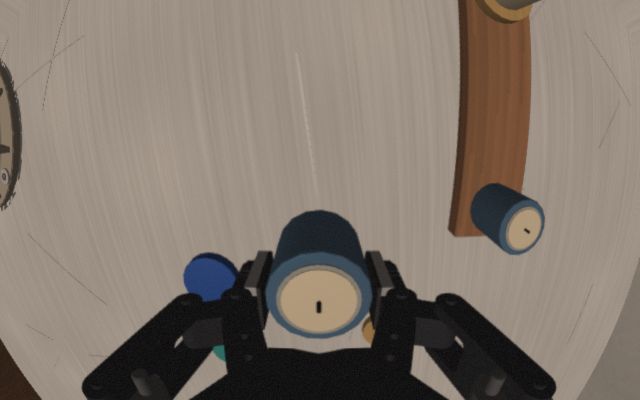

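```bash
python3 -m creep '{"hand":[35,35,35,35,35],"delta_pos":[[0.0122,0.0198,0],[0.0246,0.0397,0],[0.0246,0.0397,0],[0.0246,0.0397,0],[0.0246,0.0397,0]],"turn":[0,0,0,0,0]}'
python3 -m creep '{"hand":[35,35,35,35,35],"delta_pos":[[0.0122,0.0198,0],[0,0,0],[0,0,0],[0,0,0.015],[0,0,0.02]],"turn":[0,0,0,0,0]}'
python3 -m creep '{"hand":[35,35,35,35,35],"delta_pos":[[0,0,0.02],[0,0,0.015],[0,0,0.01],[0,0,0.004],[0,0,0]],"turn":[0,0,0,0,0]}'
python3 -m creep '{"hand":[35,35,35,35,35],"delta_pos":[[0,0,0],[0,0,0],[0,0,0],[0,0,0],[0,0,0]],"turn":[0,0,0,0,0]}'
python3 -c "
from h import *
plan(.642,-.0715,.055)"
```

```text
clock: 29.2
tcp_pos: [0.6262, -0.079, 0.1353]
orientation: [-0.001, 0.745, 0.667, -0.0]
wrist_force: [1.0, -0.7, -0.8]
finger_gap: 0.0468
clock: 29.62
tcp_pos: [0.6419, -0.0726, 0.1089]
orientation: [0.001, 0.745, 0.667, 0.0]
wrist_force: [-0.3, 0.3, -0.6]
finger_gap: 0.0469
clock: 30.03
tcp_pos: [0.6407, -0.0722, 0.0682]
orientation: [-0.001, 0.745, 0.667, -0.001]
wrist_force: [-0.0, 0.3, -1.5]
finger_gap: 0.0467
clock: 30.45
tcp_pos: [0.6424, -0.072, 0.0697]
orientation: [0.0, 0.745, 0.667, 0.0]
wrist_force: [0.7, 1.0, -1.0]
finger_gap: 0.0467
t 30.45 tcp [ 0.6424 -0.072   0.0697] yaw 83.74 z [ 0.001 -0.    -1.   ] F [ 0.7  1.  -1. ] gap 0.0467 q6 1.44
tool units total [ 0.0005 -0.0005  0.0183]
```

```bash
python3 -m creep '{"hand":[35,35,35,35,35],"delta_pos":[[0,0,0.006],[0,0,0.006],[0,0,0.004],[0,0,0.0015],[0,0,0.0005]],"turn":[0,0,0,0,0]}' 
python3 -m creep '{"hand":[35,35,35,35,35],"delta_pos":[[0,0,0],[0,0,0],[0,0,0],[0,0,0],[0,0,0]],"turn":[0,0,0,0,0]}' 
python3 -c "
from h import *
plan(.642,-.0715,.055)"
```

```text
clock: 30.87
tcp_pos: [0.6416, -0.0718, 0.0549]
orientation: [-0.0, 0.745, 0.667, -0.0]
wrist_force: [-3.7, 1.1, 7.3]
finger_gap: 0.0469
clock: 31.28
tcp_pos: [0.6416, -0.0718, 0.0549]
orientation: [-0.0, 0.745, 0.667, -0.0]
wrist_force: [-2.9, 1.1, 4.1]
finger_gap: 0.0471
t 31.28 tcp [ 0.6416 -0.0718  0.0549] yaw 83.74 z [-0.001  0.    -1.   ] F [-2.9  1.1  4.1] gap 0.0471 q6 1.44
tool units total [ 0.0004  0.0004 -0.0001]
```

```bash
python3 -m creep '{"hand":[48,50,57,67,82],"delta_pos":[[0,0,0],[0,0,0],[0,0,0],[0,0,0],[0,0,0]],"turn":[0,0,0,0,0]}' 
python3 -m creep '{"hand":[85,85,85,85,85],"delta_pos":[[0,0,0],[0,0,-0.02],[0,0,-0.04],[0,0,-0.05],[0,0,-0.05]],"turn":[0,0,0,0,0]}' 
python3 -m creep '{"hand":[85,85,85,85,85],"delta_pos":[[0,0,-0.03],[-0.035,-0.035,0],[-0.035,-0.035,0],[-0.035,-0.035,0],[-0.035,-0.035,0]],"turn":[0,0,0,0,0]}' 
python3 -m creep '{"hand":[85,85,85,85,85],"delta_pos":[[-0.035,-0.035,0],[-0.035,-0.035,0],[-0.04,0,0],[-0.04,0,0],[-0.04,0,0]],"turn":[0,0,0,0,0]}' 
python3 -m creep '{"hand":[85,85,85,85,85],"delta_pos":[[0,0,0],[0,0,0],[0,0,0],[0,0,0],[0,0,0]],"turn":[0,0,0,0,0]}'
python3 - <<'E'
from h import *
plan(0,0,0)
mid=np.array([.6529,.0279]);u=np.array([.1097,.994]);v=np.array([.994,-.1097])
for n in ['side','top']:
    c=env.read_camera(n);P=cloud(c);save(c,n+'12.png')
    for k,b in {'sq':(.065,.09,.61,.72,.09,.175),'rd':(.065,.09,.58,.7,-.12,-.03),'pil':(.112,.1215,.6,.7,-.03,.08),'plate':(.028,.038,.6,.7,-.03,.08),'tsq':(.065,.09,.61,.72,.18,.26),'trd':B['trd'],'obl':B['obl'],'mb':B['mb']}.items():
        r=meas(c,P,*b)
        if r is None: print(n,k,None);continue
        d=np.array(r[6][:2])/1000-mid; print(n,k,r,'bench x,y',(d@v).round(4),(d@u).round(4))
E
```

```text
clock: 31.7
tcp_pos: [0.6421, -0.072, 0.0545]
orientation: [-0.0, 0.745, 0.667, 0.0]
wrist_force: [-0.0, 0.4, -0.1]
finger_gap: 0.0772
clock: 32.12
tcp_pos: [0.6411, -0.0717, 0.183]
orientation: [-0.001, 0.745, 0.667, -0.001]
wrist_force: [0.8, -0.6, 0.8]
finger_gap: 0.085
clock: 32.53
tcp_pos: [0.5173, -0.1716, 0.2069]
orientation: [0.0, 0.744, 0.668, 0.0]
wrist_force: [-0.0, -2.0, -0.7]
finger_gap: 0.0854
clock: 32.95
tcp_pos: [0.4454, -0.3174, 0.2073]
orientation: [0.001, 0.745, 0.667, 0.0]
wrist_force: [0.7, 0.2, 0.1]
finger_gap: 0.0852
clock: 33.37
tcp_pos: [0.4464, -0.3148, 0.2067]
orientation: [-0.0, 0.744, 0.668, 0.0]
wrist_force: [0.7, -0.2, 0.3]
finger_gap: 0.085
t 33.37 tcp [ 0.4464 -0.3148  0.2067] yaw 83.83 z [-0.  0. -1.] F [ 0.7 -0.2  0.3] gap 0.085 q6 0.92
tool units total [ 0.3311 -0.597   0.2586]
side sq None
side rd (5, array([ 0.6573, -0.089 ]), np.float64(0.0669), array([658.5, -88. ]), array([12.1,  1.3]), 46.3, (658.0, -87.5, 6.1)) bench x,y 0.0177 -0.1141
side pil None
side plate None
side tsq None
side trd (121, array([ 0.6426, -0.1748]), np.float64(0.0757), 
[... 962 characters left out ...]
, array([56.8, 47. ]), 84.0, (652.9, 28.6, 30.0)) bench x,y -0.0001 0.0007
top tsq (294, array([0.6739, 0.2257]), np.float64(0.0752), array([675.2, 226.3]), array([46.3, 46.2]), 83.9, (673.9, 225.4, 30.5)) bench x,y -0.0008 0.1986
top trd (258, array([ 0.6303, -0.1694]), np.float64(0.075), array([ 630.4, -170.3]), array([45.1, 46.5]), 44.1, (631.1, -170.4, 24.1)) bench x,y 0.0001 -0.1995
top obl (375, array([0.4233, 0.2817]), np.float64(0.0555), array([423.2, 283.1]), array([73.1, 41.2]), 11.6, (423.1, 283.6, 36.7)) bench x,y -0.2565 0.229
top mb (272, array([0.4924, 0.395 ]), np.float64(0.0177), array([492.6, 395.6]), array([59.6, 36.3]), 69.1, (493.2, 395.5, 33.3)) bench x,y -0.1991 0.3479
```

View pics/side12.png

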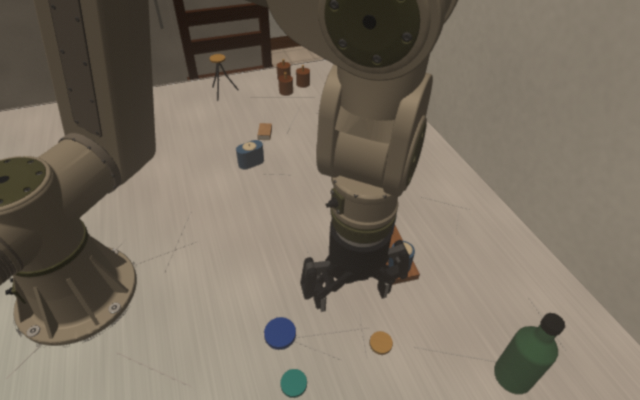

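View pics/top12.png

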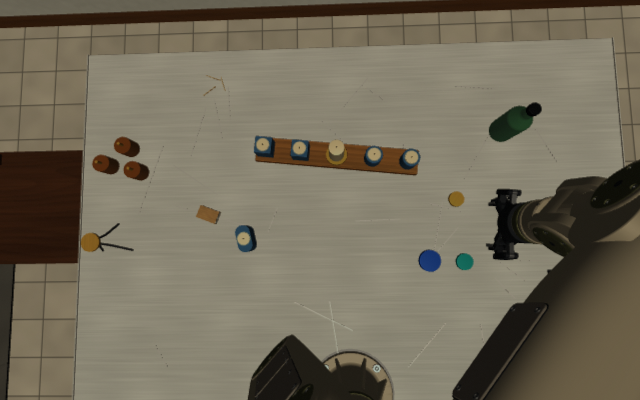

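The top picture shows the whole row complete: twin (147,264), square (149,300), pillar on plate (151,336), round (156,374) and twin (158,411). All of them are within 2 mm of target, and the oblong cup and matchbox have not moved. I'm handing in.

```bash
python3 -c "
from workcell import env
env.hand_in()"
```

```text
the job is handed in; nothing more can be done
```

The candle row is finished and handed in at about 33 s of the 128 s allowed; handing in reports no verdict.

I set the larger brass plate in the middle of the bench and stood the pillar on it. The square and round cups went midway between their twins and the plate.

Final readings from the top camera, in the bench frame:

| Item | x (mm) | y (mm) | Notes |
|---|---|---|---|
| Plate | -0.1 | +0.7 | Top at about z 0.033–0.034 m |
| Pillar | -0.7 | -0.4 | Upright, about 1 mm off the plate's centre |
| Square cup | -0.1 | +99 | Sides within about 2° of the bench's edges |
| Round cup | -0.4 | -101 | Upright |

The oblong cup and the matchbox read within about 1 mm of where they started.

In the last side picture the arm hid most of the row, so the placed positions in that view are not usable. Earlier side pictures agreed with the top camera for the plate, pillar and square cup. The round cup's final position rests on the top view alone.

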